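# Tape the cleat's distance from the panel end and lock it

## Robot

A 6-joint arm with a two-finger parallel gripper is mounted at the origin on the work surface. World frame = base frame: x ahead of the robot, y to its left, z up, the work surface at z = 0. Lengths are in m, angles in rad, forces in N, time in s.
With the tool pointing down it reaches from about 0.4 to 0.825 m from the base axis. Payload 7 kg.
Tool frame: the origin (TCP) lies at the centre of the arm's flange, where the gripper is bolted on; the fingertips stand 178 mm ahead of it and the grasp point (between the pads) lies ahead of it (tcp_to_grasp is the z of the grasp point in the tool frame, in m); z points along the fingers, x is the direction in which the jaws open and shut, and the axes are right-handed (so a half turn about z gives the same grasp; the last joint's range is limited). The gripper opens to 88 mm and grips with 3 to 60 N. Pads are 19 mm wide; open, the fingers measure 130 mm over their backs; the gripper's body (78 mm by 193 mm) begins 47 mm behind the grasp point.
Start: joints at [-1.041, 0.359, 0.012, 0, -1.224, -0.288], TCP at [0.162, -0.655, 0.405] pointing down, gripper open.
Joint ranges: [-3.07, 3.07], [-1.43, 2.12], [-1.02, 1.25], [-3.03, 1.67], [-3.05, -0], [-3.03, 3.03]. Speed limits (rad/s): [2.39, 2.39, 3.01, 3.14, 3.14, 3.14].

## Interface

Orientations are given as [roll, pitch, yaw] about the fixed x, y, z axes, in that order (R = Rz(yaw) Ry(pitch) Rx(roll)).
In Python, from station import get_state, grab_frame, job_done, tcp_to_grasp gives the robot as it stands.
- The arm moves only by the tool drive_tool, never from a script. Its argument "moves" is a list of rows, each a list of 7 numbers: the shift along the tool's x, y, z in mm, then the turn, a rotation vector about the tool's x, y, z in degrees, then the closure, from -1 (fully open) to 1 (shut), so that 0 is half open. In form: [[dx, dy, dz, ax, ay, az, claw], ...]. A call has 1 to 12 rows; each row is the pose to reach, as a shift and turn from the pose commanded when the call began, along the tool's axes at that moment; what a row does not reach only later rows make up. A row lasts 1/8 s, in which the tool goes at most 62.5 mm and 10.7 degrees, less where a joint would pass 70% of its speed; a pose out of reach is approached as far as the arm can. A call with a gripper value outside its range is refused whole. The fingers move at their own pace and stop on an object; "grip_force" is the grip in N (left out, the last holds). Time passes only in rows, so rows that repeat a pose let the fingers close. It gives the time, the measured TCP pose, the force and the opening at its end, in the units of the state.
- get_state(): the state, without advancing time (a new reading comes with each control period).
- grab_frame(name): name is "scene" or "top" or "wrist"; returns a dict with "img" (384x512x3 uint8, red, green, blue), "range_z" (384x512 float32, m along the optical axis (not along the pixel's ray), 0 where there is no reading), "fovy" (degrees; the focal length in pixels is half the picture's height over the tangent of half this angle, whatever the lens; pixels are square), "cx", "cy" (the principal point, pixels), "rvec" (rotation vector, rad) and "tvec" (3), from world to camera coordinates, as OpenCV has them. Camera axes: x right, y down, z forward; pixel columns grow to the right and rows downward; lengths in m; the calibration is good to about 2 mm. A picture is of the moment at which its call begins.
- job_done(): hands the job in, once; it reports no verdict.
The state is a dict: "t": time; "q": joint angles; "qd": joint speeds; "joint_efforts": joint torques, N m; "eef_pos": TCP position; "ee_rot": TCP orientation; "force": force on the tool from outside, world axes, zero at the start; "moment": the same for the moment, N m; "width": finger opening in m.
Only numpy, scipy, OpenCV 4.12 (cv2) and the standard library are available. Lean on these libraries where they do the work, as an engineer would, in place of code of your own. Each camera call takes 0.05 s, during which the arm holds its last target. There are 200 camera calls.

## Task

Check how far the cleat stands from the end of the cabinet side: hook the tape measure over the panel's free end, back the case away along the panel, against the tape's spring, until its back butts against the cleat, and then push the thumb lock fully down so that the tape keeps the reading. Leave the tape standing there on the panel, hook on the end and back against the cleat. Go gently: do not drop it, strain the hook, shove the cleat or force the lock, and leave the other things where they are.

Things in the scene. Friction and masses are not known exactly. Their poses are not given: they have to be found in the camera images.
- tape: tape measure, grey D-shaped case, at first upright on the offcut, hook over its end. Origin: centre of the case's underside; x the way the blade runs out, z up. Case 42 wide (y), 66 high; flat back at x -38; flat upright front at x 30 from 13 to 54 high, below it a nose to x 38, 34 wide; blade 3 above the underside. About 0.6 kg. Grip it by its flat sides (round x -5, 30 to 55 high).
- tape_hook: steel hook at the blade's end: an upright lip 21 wide, 2.5 thick, that reaches 9 below the underside of the case. Origin: where the case's origin lies while the blade is fully in, and it moves out with the blade.
- hook_face (a point): middle of the lip's inner face, the face that bears on an edge, 4 below the level of the case's underside; 44 ahead of the case's origin while the blade is in
- tape_blade (a joint): how far the blade is out (m, 0 = fully in, at most 0.19). A spring draws it in with 3.5 N when in, 4.8 N at 0.16. The needed length is between 0.10 and 0.165.
- tape_back (a point): middle of the flat back of the case, 16 above its underside
- tape_lock (a joint): thumb lock, a black tab on the case's upright front that slides straight down the face (m, 0 = up and open, 0.007 = fully down and locked). It stays where it is left; moving it takes about 5 N, up to about 8 N for the last 1.5 mm, where it brakes the blade. Locked, the blade holds against its spring.
- tab_top (a point): middle of the tab's upper side; the tab is 24 wide, 7 high and stands 12 out from the case's front (this point is 6 out from it), its upper side 29 above the case's underside when open. Above the tab the front is bare and flat, so a fingertip can push back on the case there and down on the tab at once.
- panel: plywood cabinet side, fixed flat on the bench by two hold-downs on its tail, 360 long (x), 130 wide (y), 18 thick. Origin: centre of its underside; x points from the tail to the free end, at x = +180.
- panel_end (a point): middle of the upper edge of the panel's free end; the end face is upright
- cleat: wooden cleat screwed across the panel, fixed, 22 (x) by 128 (y), 32 high. Origin: centre of its underside, on the panel's upper face; axes as the panel's; its +x face looks to the free end.
- cleat_face (a point): middle of the cleat's face that looks to the panel's free end, 16 above the panel
- offcut: block of wood that the tape stands on at first, fixed, 130 (x) by 90 (y), 40 high. Origin: centre of its underside.
- screw_jar: glass jar 68 across, 85 high, to be left alone; origin: centre of its underside
- spray_can: aluminium can 52 across, 160 high, to be left alone; origin: centre of its underside
- glue_bottle: white bottle 56 across, 140 high, to be left alone; origin: centre of its underside
- screwdriver: screwdriver lying on the bench, to be left alone; handle to its -x
- tape_tab: the thumb lock's black tab, 12 (x, out from the case's front) by 24 (y) by 7 high. Origin: where the case's origin lies while the lock is open; it moves down with the lock.

How it is judged:
On the way, in this order (a step that is already met when the one before it is completed fails the run):
1. the hook bears on the panel's free end with the case standing on the panel (contact force between tape_hook and panel above 1 N and x of hook_face in the frame of panel_end between -0.003 and 0.003 m and z of tape in the frame of panel below 0.022 m and angle between tape's own z axis and vertical below 0.15 rad), for 0.1 s.
2. with the lock open and the hook bearing on the end, the case's back is against the cleat (contact force between tape_hook and panel above 1 N and x of tape_back in the frame of cleat_face below 0.0015 m and value of joint tape_lock below 0.004 m), for 0.1 s.
At the end, for the whole second after the job is handed in: The thumb lock is down (more than 6 of its 7 mm); the hook is on the panel's free end and the back of the case against the cleat, each with a gap under 1.5 mm; the tape stands flat on the panel along its length (within 5 degrees), let go and at rest (value of joint tape_lock above 0.006 m and x of tape_back in the frame of cleat_face between -0.003 and 0.0015 m and x of hook_face in the frame of panel_end between -0.003 and 0.0015 m and z of tape in the frame of panel below 0.021 m and angle between tape's own z axis and vertical below 0.06 rad and angle between the x axis of tape and the x axis of panel, either way round below 0.09 rad and y of hook_face in the frame of panel_end between -0.045 and 0.045 m and linear speed of tape below 0.01 m/s); the robot touches nothing.
It fails at once if the hook is strained against the panel (over 20 N) (contact force between tape_hook and panel above 20 N).
It fails at once if the cleat is shoved by the tape (over 15 N) (contact force between tape and cleat above 15 N).
It fails at once if the tape is dropped or slammed on the panel (over 80 N) (contact force between tape and panel above 80 N).
It fails at once if the thumb lock is forced (over 25 N) (contact force between tape_tab and anything else above 25 N).
It fails at once if a bystander is pushed more than 25 mm (distance of any of screw_jar, spray_can, glue_bottle, screwdriver from where it was at the start of the episode above 0.025 m).
It also fails if it takes over 58 s, if anything falls off the work surface, if the arm or the gripper's body presses on something with over 40 N, if the wrist force passes 120 N, or if a joint passes its speed limit or range.

## Working session

There is one attempt and no reset: what is moved stays moved. The work goes in short steps, Python scripts to look and compute and a tool call to move; the robot and the scene stay as the last step left them, time stands still between calls to the robot, and variables do not carry over. Pictures are saved under pics/ and viewed, about 8 in all and at most 12, crops included, and the job is handed in when it is done.

Besides the shell and the picture viewer there is one more tool, called in YAML: its name, and indented under it one key for each argument. drive_tool: Moves the arm, as the interface text tells. Its arguments: {"type":"object","properties":{"moves":{"type":"array"},"grip_force":{"type":"number"}},"required":["moves"]}

```bash
mkdir -p pics
cat > h.py <<'E'
import numpy as np,cv2
from scipy.spatial.transform import Rotation as R
from station import *
def cloud(f):
    h,w=f['range_z'].shape; fl=h/2/np.tan(np.radians(f['fovy'])/2)
    v,u=np.mgrid[:h,:w]; z=f['range_z']
    p=np.stack([(u-f['cx'])/fl*z,(v-f['cy'])/fl*z,z],-1)
    Rm=R.from_rotvec(np.ravel(f['rvec'])).as_matrix()
    P=(p-np.ravel(f['tvec']))@Rm
    P[z==0]=np.nan
    return P
def snap(name,fn):
    f=grab_frame(name); cv2.imwrite(f'pics/{fn}.png',f['img'][:,:,::-1]); np.savez(f'pics/{fn}.npz',P=cloud(f),img=f['img']); return f
E
python3 - <<'E'
from h import *
print(get_state(),tcp_to_grasp)
for n in('top','scene'):
    f=snap(n,n+'0');print(n,f['tvec'],f['rvec'],f['fovy'])
a=cv2.imread('pics/top0.png');b=cv2.imread('pics/scene0.png')
E
```

```text
{'t': 0.0, 'q': array([-1.04093610e+00,  3.59385653e-01,  1.10555082e-02, -3.46271448e-04,
       -1.22407181e+00, -2.88066560e-01]), 'qd': array([-1.68961511e-03,  4.75893213e-05,  1.02040322e-03,  1.32112273e-04,
        1.01017719e-04,  2.53704266e-04]), 'joint_efforts': array([ 5.82205957e-04, -5.82716095e+01,  2.93052542e+01,  6.99717119e+00,
        6.86562998e-03, -1.21841044e-04]), 'eef_pos': array([ 0.16155656, -0.65518418,  0.40372247]), 'ee_rot': array([-3.14144856e+00, -1.63195320e-03,  1.81247195e+00]), 'force': array([ 0.12798103, -0.04882539,  0.00393629]), 'moment': array([-0.02010993, -0.05389468,  0.01873952]), 'width': 0.08760484211059266} 0.1593
top [0.02906094 0.58368849 0.82899832] [ 2.15204143 -2.16184248  0.14182195] 57.06062970604933
scene [-0.15016746 -0.35442807  1.46270766] [ 1.95909265  1.61436702 -0.60358919] 45.760178982910354
```

View pics/top0.png

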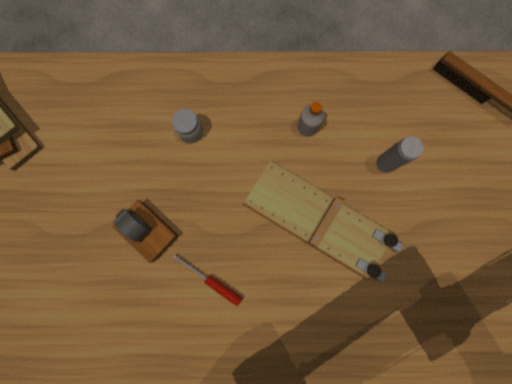

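View pics/scene0.png

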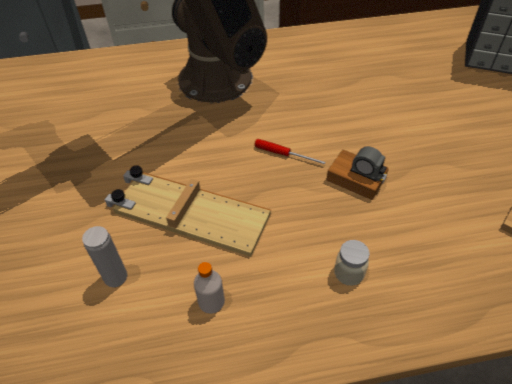

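Top picture: the panel's free end runs (272,162) to (245,205), the cleat is at (328,222), and the hold-downs are at (390,240) and (374,270). The tape is at (133,222) on the offcut at (147,232). The scene view shows the tape's front and nose at about (385,175), facing away from the screwdriver.

```bash
python3 - <<'E'
from h import *
def rect(p,l):
    r=cv2.minAreaRect((p*1000).astype(np.float32)); print(l,len(p),np.round(r[0],1),np.round(r[1],1),round(r[2],2)); return cv2.boxPoints(r)
for n in('top0','scene0'):
    P=np.load(f'pics/{n}.npz')['P']; v,u=np.mgrid[:384,:512]
    x,y,z=P[...,0],P[...,1],P[...,2]
    if n=='top0':
        c=P[195:215,285:300].reshape(-1,3).mean(0); t=P[222,133]; print('panel c',c,'tape',t,'offcut',P[235,155])
        c0=c;t0=t
        print('jar',P[118,185],'glue',P[108,316],'can',P[148,410],'sd',P[270,205])
    near=lambda q,r:np.hypot(x-q[0],y-q[1])<r
    m=near(c0,.3)&(z>.012)&(z<.024); lab=cv2.connectedComponents(m.astype(np.uint8))[1]
    L=np.bincount(lab[m]).argmax(); pp=P[lab==L]; 
    print(rect(pp[:,:2],n+' panel'),'z',np.median(pp[:,2]))
    m=near(c0,.2)&(z>.044)&(z<.056); print(rect(P[m][:,:2],'cleat'),np.median(P[m][:,2]))
    m=near(t0,.12)&(z>.034)&(z<.043); print(rect(P[m][:,:2],'offcut'),np.median(P[m][:,2]))
    m=near(t0,.12)&(z>.05); print(rect(P[m][:,:2],'tape'),z[m].max())
    for lo,hi in((.05,.06),(.06,.08),(.08,.1),(.1,.11)):
        m=near(t0,.12)&(z>lo)&(z<hi)
        if m.sum()>4: rect(P[m][:,:2],f'tape{lo}')
E
cat > up.py <<'E'
import cv2,sys
a=cv2.imread(f'pics/{sys.argv[1]}.png');x0,y0,x1,y1=map(int,sys.argv[3:7]);b=a[y0:y1,x0:x1];s=min(800/b.shape[1],600/b.shape[0]);cv2.imwrite(f'pics/{sys.argv[2]}.png',cv2.resize(b,None,fx=s,fy=s,interpolation=cv2.INTER_CUBIC))
E
```

```text
panel c [nan nan nan] tape [0.51772515 0.30769425 0.10488254] offcut [0.48983356 0.27624504 0.04011727]
jar [0.7643258  0.20005141 0.08919918] glue [ 0.76804711 -0.10238173  0.14021974] can [ 0.67016137 -0.29789562  0.16070946] sd [ 0.40310037  0.1609546  -0.0029275 ]Traceback (most recent call last):
  File "<stdin>", line 13, in <module>
ValueError: attempt to get argmax of an empty sequence
```

```bash
cat > meas.py <<'E'
from h import *
def rect(p,l):
    r=cv2.minAreaRect((p*1000).astype(np.float32)); print(l,len(p),np.round(r[0],1),np.round(r[1],1),round(r[2],2)); return np.round(cv2.boxPoints(r)).tolist()
for n in('top0','scene0'):
    P=np.load(f'pics/{n}.npz')['P']
    x,y,z=P[...,0],P[...,1],P[...,2]
    if n=='top0':
        c0=np.nanmedian(P[195:215,285:300].reshape(-1,3),0); t0=P[222,133]; print(c0)
    near=lambda q,r:np.hypot(x-q[0],y-q[1])<r
    m=near(c0,.35)&(z>.012)&(z<.024); lab=cv2.connectedComponents(m.astype(np.uint8))[1]
    for L in np.argsort(np.bincount(lab[m]))[-2:]:
        pp=P[lab==L]; print(rect(pp[:,:2],n+' panel'),'z',np.median(pp[:,2]))
    m=near(c0,.2)&(z>.040)&(z<.056);lab=cv2.connectedComponents(m.astype(np.uint8))[1]
    m=lab==np.bincount(lab[m]).argmax(); print(rect(P[m][:,:2],'cleat'),np.median(P[m][:,2]))
    m=near(t0,.12)&(z>.034)&(z<.043); print(rect(P[m][:,:2],'offcut'),np.median(P[m][:,2]))
    for lo,hi in((.05,.12),(.05,.06),(.06,.08),(.08,.1),(.1,.11)):
        m=near(t0,.12)&(z>lo)&(z<hi)
        if m.sum()>4: print(rect(P[m][:,:2],f'tape{lo}'))
E
python3 meas.py; python3 up.py scene0 tapecrop 310 130 410 205
```

```text
[ 0.56550091 -0.05736503  0.01768747]
top0 panel 395 [383.  155.2] [198.1  24.9] 56.08
[[317.0, 80.0], [338.0, 66.0], [449.0, 230.0], [428.0, 244.0]] z 0.020168056382178157
top0 panel 6693 [ 528.4 -121.3] [360.9 131.5] 58.33
[[378.0, -240.0], [490.0, -309.0], [679.0, -2.0], [567.0, 67.0]] z 0.01743534643358812
cleat 518 [ 519.  -136.4] [ 22.4 128.1] 58.29
[[459.0, -112.0], [568.0, -180.0], [579.0, -161.0], [470.0, -93.0]] 0.04939686546682481
offcut 1290 [498.9 304.7] [129.   90.2] 47.41
[[422.0, 288.0], [488.0, 227.0], [576.0, 322.0], [509.0, 383.0]] 0.03910761164679698
tape0.05 744 [514.8 325.1] [79.5 42.6] 48.14
[[472.0, 310.0], [504.0, 281.0], [557.0, 341.0], [525.0, 369.0]]
tape0.05 36 [515.5 304.6] [74.5 31.8] 16.56
[[475.0, 309.0], [484.0, 279.0], [556.0, 300.0], [547.0, 330.0]]
tape0.06 103 [516.5 323.4] [79.7 38.7] 45.76
[[475.0, 308.0], [503.0, 281.0], [558.0, 338.0], [530.0, 365.0]]
tape0.08 327 [511.2 321.8] [67.  42.8] 47.19
[[473.0, 312.0], [504.0, 283.0], [550.0, 332.0], [518.0, 361.0]]
tape0.1 278 [510.8 320.7] [39.  41.1] 45.48
[[482.0, 321.0], [512.0, 292.0], [539.0,
[... 414 characters left out ...]
0]] 0.050467050125136276
offcut 747 [502.3 308. ] [136.4  94.3] 46.44
[[421.0, 291.0], [489.0, 226.0], [583.0, 325.0], [515.0, 390.0]] 0.04077228781511604
tape0.05 809 [518.3 328.9] [84.6 46.3] 47.5
[[473.0, 313.0], [507.0, 282.0], [564.0, 344.0], [530.0, 376.0]]
tape0.05 92 [531.3 318.9] [81.  22.4] 65.13
[[504.0, 287.0], [524.0, 277.0], [559.0, 351.0], [538.0, 360.0]]
tape0.06 215 [528.5 322.8] [83.7 33.2] 73.59
[[501.0, 287.0], [533.0, 278.0], [556.0, 358.0], [524.0, 368.0]]
tape0.08 273 [513.4 323.2] [67.  45.4] 49.17
[[474.0, 313.0], [509.0, 283.0], [552.0, 334.0], [518.0, 363.0]]
tape0.1 228 [510.7 321.9] [43.7 43.9] 47.1
[[480.0, 321.0], [512.0, 291.0], [542.0, 323.0], [509.0, 353.0]]
```

View pics/tapecrop.png

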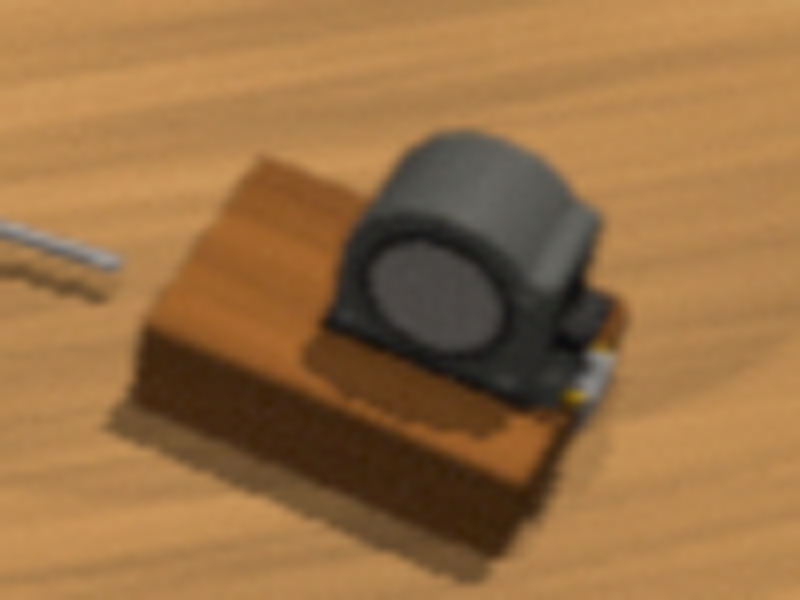

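The tape points its blade along about 47.4° in the world. The panel's x axis lies at 58.3°, with its free end at about (623, 32) mm. Next is a helper to turn world targets into tool moves.

```bash
cat >> h.py <<'E'
def rel(x,y,z,yaw,p=None,rot=None):
    s=get_state(); p=s['eef_pos'] if p is None else p; rot=s['ee_rot'] if rot is None else rot
    A=R.from_euler('xyz',rot); B=R.from_euler('xyz',[np.pi,0,np.radians(yaw)])
    d=A.inv().apply(np.array([x,y,z])/1000-p)*1000; r=(A.inv()*B).as_rotvec(degrees=True)
    return np.round(np.r_[d,r],1)
E
python3 - <<'E'
from h import *
print(rel(550,-150,400,140)); 
p=np.array([.550,-.150,.400]);r=[np.pi,0,np.radians(140)]
print(rel(510.5,321.2,340,137.4,p,r))
E
```

```text
[ 3.975e+02  4.981e+02  4.300e+00  0.000e+00 -1.000e-01 -3.620e+01]
[333.1 335.6  60.   -0.   -0.    2.6]
```

drive_tool:
  moves:
    - [397.5,498,4,0,0,-36.2,-1]
    - [397.5,498,4,0,0,-36.2,-1]
    - [397.5,498,4,0,0,-36.2,-1]
    - [397.5,498,4,0,0,-36.2,-1]
    - [397.5,498,4,0,0,-36.2,-1]
    - [397.5,498,4,0,0,-36.2,-1]
    - [397.5,498,4,0,0,-36.2,-1]
    - [397.5,498,4,0,0,-36.2,-1]
    - [397.5,498,4,0,0,-36.2,-1]
    - [397.5,498,4,0,0,-36.2,-1]
    - [397.5,498,4,0,0,-36.2,-1]

```text
t: 1.48
eef_pos: [0.5517, -0.1473, 0.4]
ee_rot: [-3.141, -0.001, 2.448]
force: [-0.3, -1.0, -0.4]
width: 0.0876
```

drive_tool:
  moves:
    - [333,335.5,60,0,0,2.6,-1]
    - [333,335.5,60,0,0,2.6,-1]
    - [333,335.5,60,0,0,2.6,-1]
    - [333,335.5,60,0,0,2.6,-1]
    - [333,335.5,60,0,0,2.6,-1]
    - [333,335.5,60,0,0,2.6,-1]
    - [333,335.5,60,0,0,2.6,-1]
    - [333,335.5,60,0,0,2.6,-1]
    - [333,335.5,60,0,0,2.6,-1]

```text
t: 2.6
eef_pos: [0.5096, 0.3228, 0.3394]
ee_rot: [-3.14, -0.0, 2.401]
force: [0.3, 0.4, 0.4]
width: 0.0874
```

Run:
```python
from h import *
s=get_state();print(s['t'],s['eef_pos'],s['ee_rot'],s['force'])
f=snap('wrist','w1');print(f['tvec'],f['rvec'])
```

```text
2.6 [0.50960893 0.32284627 0.3394219 ] [-3.13987909e+00 -7.21489813e-05  2.40142965e+00] [0.3344955  0.35057934 0.38799942]
[ 0.15928371 -0.57837811  0.17941682] [-1.09356091 -2.82386249 -0.36061533]
```

View pics/w1.png

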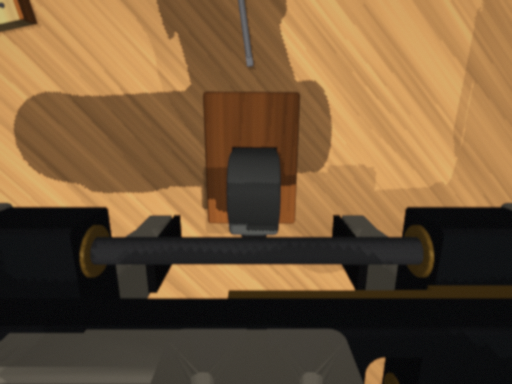

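The wrist picture shows the tape (228–280, 147–235) centred between the fingers and square to the jaws. I'll refine its pose from the range data.

Run:
```python
from h import *
P=np.load('pics/w1.npz')['P'][130:245,195:300].reshape(-1,3)
for lo,hi in((.037,.043),(.08,.11),(.06,.12)):
    m=(P[:,2]>lo)&(P[:,2]<hi); r=cv2.minAreaRect((P[m][:,:2]*1000).astype(np.float32)); print(lo,np.round(r[0],1),np.round(r[1],1),round(r[2],2),P[m][:,2].max())
t=np.radians(47.4);print('grasp target from case rect')
print(rel(510.5,321.2,244,137.5,np.array([.5096,.3228,.3394]),[np.pi,0,2.4014]))
```

```text
0.037 [511.9 318.1] [94.8 89.6] 47.28 0.04299751122294999
0.08 [511.8 322.1] [66.1 42.4] 47.94 0.1069759125067605
0.06 [515.6 326.4] [79.9 42.4] 47.74 0.1069759125067605
grasp target from case rect
[-1.7 -0.6 95.4  0.  -0.   0.1]
```

drive_tool:
  moves:
    - [-1.9,0,50,0,0,0,-1]
    - [-1.9,0,85,0,0,0,-1]
    - [-1.9,0,95,0,0,0,-1]
    - [-1.9,0,95,0,0,0,-0.2]
    - [-1.9,0,95,0,0,0,0.3]
    - [-1.9,0,95,0,0,0,0.5]
    - [-1.9,0,95,0,0,0,0.5]
    - [-1.9,0,95,0,0,0,0.5]
  grip_force: 25

```text
t: 3.65
eef_pos: [0.5114, 0.3197, 0.2461]
ee_rot: [3.141, -0.0, 2.399]
force: [-2.6, 2.6, 2.9]
width: 0.0434
```

Run:
```python
from h import *
s=get_state();print(s['t'],s['eef_pos'],s['ee_rot'],s['force'],s['width'])
```

```text
3.65 [0.51139065 0.31972091 0.24607271] [ 3.14093291e+00 -1.59426320e-04  2.39916199e+00] [-2.5617747   2.60638658  2.87884472] 0.04340866645919776
```

drive_tool:
  moves:
    - [0,0,0,0,0,0,0.6]
    - [0,0,0,0,0,0,0.6]
    - [0,0,-8,0,0,0,0.6]
    - [0,0,-30,0,0,0,0.6]
    - [0,0,-60,0,0,0,0.6]
    - [0,0,-80,0,0,0,0.6]
    - [0,0,-80,0,0,0,0.6]
    - [0,0,-80,0,0,0,0.6]

```text
t: 4.65
eef_pos: [0.5109, 0.319, 0.3241]
ee_rot: [-3.139, -0.001, 2.398]
force: [-0.1, -0.0, -7.3]
width: 0.0421
```

```bash
python3 - <<'E'
from h import *
s=get_state();print(s['t'],s['eef_pos'],s['ee_rot'],s['force'],s['width'])
f=snap('scene','s2');snap('top','t2')
d=np.radians(58.3);u=np.array([np.cos(d),np.sin(d)]);c=np.array([528.4,-121.3])
print('hover',c+u*(144-6)); x,y=c+u*138
print(rel(x,y,278,148.3))
E
python3 up.py s2 s2c 310 100 430 190
```

```text
4.65 [0.51092943 0.31902705 0.3240763 ] [-3.13902621e+00 -5.71313202e-04  2.39844114e+00] [-0.05690267 -0.03876373 -7.33678595] 0.04209860361445925
hover [600.91508785  -3.8880669 ]
[-2.847e+02 -1.770e+02  4.640e+01 -2.000e-01 -0.000e+00 -1.090e+01]
```

View pics/s2c.png

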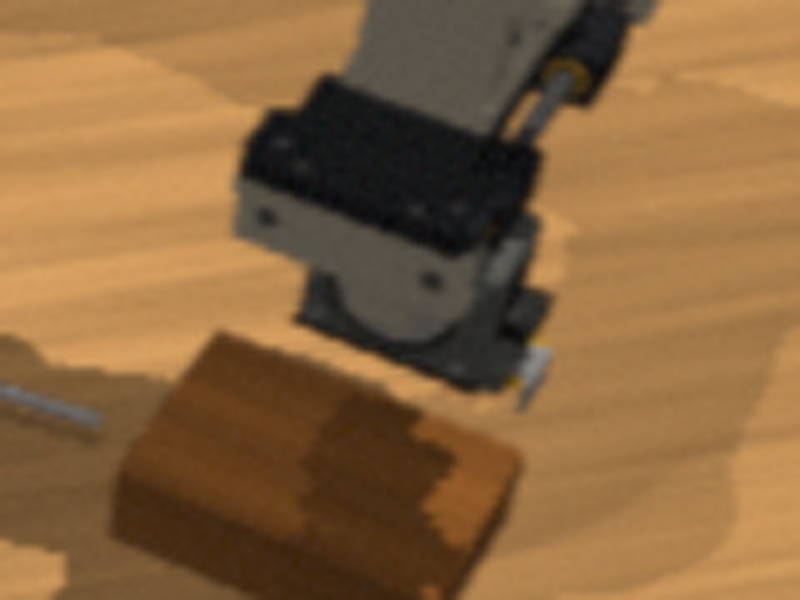

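The tape is held level, blade in, with the hook at about (530,375) in the crop. Force is −7.3 N. Moving to hover over the panel's free end.

drive_tool:
  moves:
    - [-95,-59,0,0,0,-3,0.6]
    - [-140,-87,15,0,0,-6,0.6]
    - [-190,-118,25,0,0,-8,0.6]
    - [-240,-149,35,0,0,-10,0.6]
    - [-284.7,-177,46,0,0,-10.9,0.6]
    - [-284.7,-177,46,0,0,-10.9,0.6]
    - [-284.7,-177,46,0,0,-10.9,0.6]
    - [-284.7,-177,46,0,0,-10.9,0.6]

```text
t: 5.75
eef_pos: [0.6014, -0.0032, 0.279]
ee_rot: [-3.141, -0.001, 2.589]
force: [0.7, -0.1, -7.0]
width: 0.0417
```

Run:
```python
from h import *
s=get_state();print(s['t'],s['eef_pos'],s['ee_rot'],s['force'],s['width'])
for n in ('wrist','top','scene'):
    snap(n,n+'3')
P=np.load('pics/wrist3.npz')['P']
z=P[...,2]
for lo,hi in((.014,.023),(.044,.055),(.085,.15)):
    m=(z>lo)&(z<hi);lab=cv2.connectedComponents(m.astype(np.uint8))[1];L=np.bincount(lab[m]).argmax();q=P[lab==L]
    r=cv2.minAreaRect((q[:,:2]*1000).astype(np.float32)); print(lo,len(q),np.round(r[0],1),np.round(r[1],1),round(r[2],2),np.median(q[:,2])); print(cv2.boxPoints(r).round(1).tolist())
```

```text
5.75 [ 0.60137246 -0.00322666  0.27897769] [-3.14081660e+00 -8.41059176e-04  2.58886480e+00] [ 0.73227892 -0.07062629 -6.99440596] 0.041728900267496045
0.014 31296 [572.  -51.4] [178.1 131.4] 58.41 0.01751400908700978
[[469.3999938964844, -92.9000015258789], [581.2999877929688, -161.6999969482422], [674.5999755859375, -10.0], [562.7000122070312, 58.79999923706055]]
0.044 747 [753.6 -95.1] [51.7 18.7] 68.75 0.04928625320887587
[[735.5, -115.80000305175781], [752.9000244140625, -122.5999984741211], [771.7000122070312, -74.4000015258789], [754.2000122070312, -67.5999984741211]]
0.085 6706 [591.4 -19.1] [27.4 74.3] 57.65 0.12543156037351097
[[552.7000122070312, -10.800000190734863], [615.5, -50.5], [630.0999755859375, -27.399999618530273], [567.4000244140625, 12.399999618530273]]
```

View pics/wrist3.png

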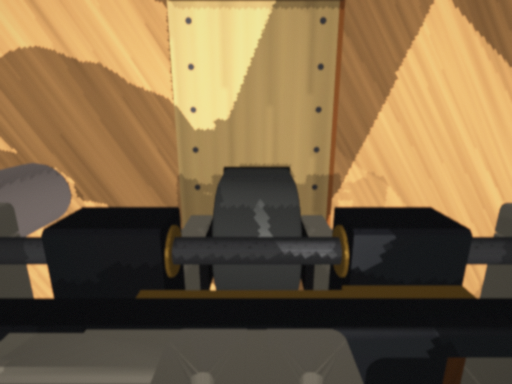

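The wrist view shows the tape square over the panel. Its end is hidden by the gripper, but the cleat-side edge agrees with the top-view fit. The hook should be about 9 mm past the end, so I'm lowering.

drive_tool:
  moves:
    - [0,0,20,0,0,0,0.6]
    - [0,0,38,0,0,0,0.6]
    - [0,0,48,0,0,0,0.6]
    - [0,0,52,0,0,0,0.6]
    - [0,0,53,0,0,0,0.6]
    - [0,0,53,0,0,0,0.6]

```text
t: 6.65
eef_pos: [0.6018, -0.0032, 0.2272]
ee_rot: [3.141, 0.001, 2.59]
force: [-0.1, -0.3, -7.3]
width: 0.042
```

```bash
python3 - <<'E'
from h import *
s=get_state();print(s['t'],s['eef_pos'],s['ee_rot'],s['force'],s['width'])
snap('scene','s4')
E
python3 up.py s4 s4c 190 170 310 260
```

```text
6.65 [ 0.60179208 -0.00320827  0.22723777] [3.14095288e+00 7.14426367e-04 2.58951470e+00] [-0.14798758 -0.29046211 -7.3102345 ] 0.04199468783004882
```

View pics/s4c.png

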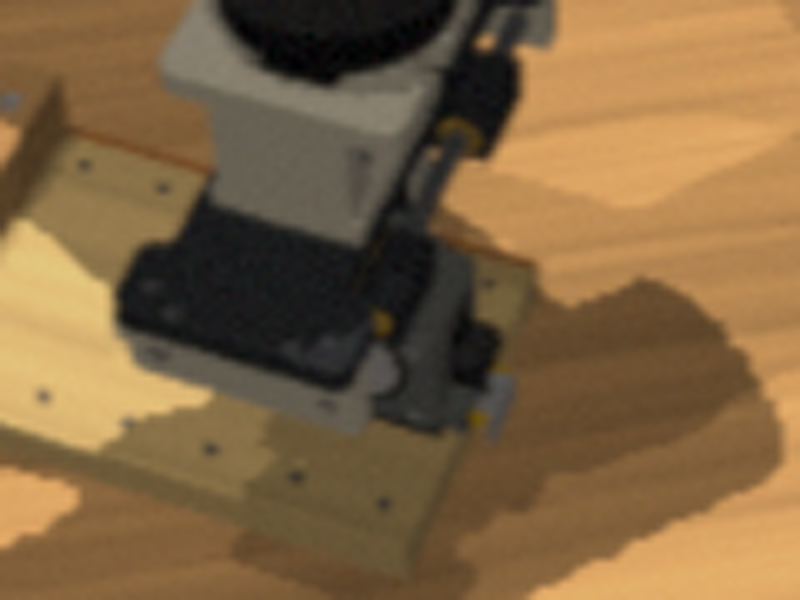

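The crop shows the hook at (505,400), clear of the end face, and the case just above the panel. Lowering to contact.

drive_tool:
  moves:
    - [0,0,1.5,0,0,0,0.6]
    - [0,0,2.5,0,0,0,0.6]
    - [0,0,3.2,0,0,0,0.6]
    - [0,0,3.2,0,0,0,0.6]

```text
t: 7.2
eef_pos: [0.6015, -0.0034, 0.2241]
ee_rot: [3.141, 0.0, 2.589]
force: [-4.4, -0.0, 3.2]
width: 0.0423
```

drive_tool:
  moves:
    - [0,-3,-0.5,0,0,0,0.6]
    - [0,-6,-0.5,0,0,0,0.6]
    - [0,-9,-0.5,0,0,0,0.6]
    - [0,-12,-0.5,0,0,0,0.6]
    - [0,-15,-0.5,0,0,0,0.6]
    - [0,-15,-0.5,0,0,0,0.6]

```text
t: 7.95
eef_pos: [0.5941, -0.0158, 0.2242]
ee_rot: [3.14, 0.001, 2.589]
force: [2.8, 4.4, -4.4]
width: 0.0417
```

```bash
cat > st.py <<'E'
from h import *
s=get_state();d=np.radians(58.3);u=np.array([np.cos(d),np.sin(d)]);n=np.array([-u[1],u[0]]);q=s['eef_pos'][:2]*1000-[528.4,-121.3]
print(round(s['t'],2),'s %.1f lat %.1f z %.1f'%(q@u,q@n,s['eef_pos'][2]*1000),'yaw',np.degrees(s['ee_rot'])[2].round(2),'F along %.1f lat %.1f z %.1f'%(s['force'][:2]@u,s['force'][:2]@n,s['force'][2]),s['width'])
E
python3 st.py
```

```text
7.95 s 124.3 lat -0.5 z 224.2 yaw 148.35 F along 5.2 lat -0.0 z -4.4 0.041702037822116456
```

drive_tool:
  moves:
    - [0,-8,0,0,0,0,0.6]
    - [0,-18,0,0,0,0,0.6]
    - [0,-28,0,0,0,0,0.6]
    - [0,-38,0,0,0,0,0.6]
    - [0,-48,0,0,0,0,0.6]
    - [0,-58,0,0,0,0,0.6]
    - [0,-68,0,0,0,0,0.6]
    - [0,-78,0,0,0,0,0.6]
    - [0,-86,0,0,0,0,0.6]
    - [0,-92,0,0,0,0,0.6]
    - [0,-92,0,0,0,0,0.6]

```text
t: 9.32
eef_pos: [0.5457, -0.0946, 0.2242]
ee_rot: [3.141, 0.001, 2.589]
force: [3.1, 2.2, -3.9]
width: 0.0416
```

```bash
python3 st.py
```

```text
9.32 s 31.7 lat -0.7 z 224.2 yaw 148.32 F along 3.5 lat -1.5 z -3.9 0.04162529611799944
```

Now millimetre steps to the cleat with a gentler grip, so the pads would slip before the cleat is shoved.

drive_tool:
  moves:
    - [0,-1,0,0,0,0,0.6]
    - [0,-2,0,0,0,0,0.6]
    - [0,-3,0,0,0,0,0.6]
    - [0,-4,0,0,0,0,0.6]
    - [0,-4,0,0,0,0,0.6]
  grip_force: 14

```text
t: 9.95
eef_pos: [0.5439, -0.0975, 0.2242]
ee_rot: [3.141, 0.001, 2.589]
force: [3.7, 4.1, -4.5]
width: 0.0417
```

```bash
python3 st.py
```

```text
9.95 s 28.5 lat -0.7 z 224.2 yaw 148.37 F along 5.4 lat -1.0 z -4.5 0.04174810082889475
```

drive_tool:
  moves:
    - [0,-0.7,0,0,0,0,0.6]
    - [0,-1.3,0,0,0,0,0.6]
    - [0,-2,0,0,0,0,0.6]
    - [0,-2,0,0,0,0,0.6]

```text
t: 10.45
eef_pos: [0.5429, -0.0991, 0.2241]
ee_rot: [3.141, 0.001, 2.59]
force: [3.7, 4.4, -4.1]
width: 0.0417
```

```bash
python3 st.py
```

```text
10.45 s 26.5 lat -0.7 z 224.1 yaw 148.37 F along 5.7 lat -0.8 z -4.1 0.04174807772000351
```

drive_tool:
  moves:
    - [0,-0.5,0,0,0,0,0.6]
    - [0,-1,0,0,0,0,0.6]
    - [0,-1.5,0,0,0,0,0.6]
    - [0,-1.5,0,0,0,0,0.6]

```text
t: 10.95
eef_pos: [0.5422, -0.1003, 0.2241]
ee_rot: [3.14, 0.001, 2.59]
force: [4.5, 4.2, -4.0]
width: 0.0417
```

```bash
python3 st.py
```

```text
10.95 s 25.1 lat -0.7 z 224.1 yaw 148.37 F along 6.0 lat -1.6 z -4.0 0.04171443269142508
```

drive_tool:
  moves:
    - [0,-0.5,0,0,0,0,0.6]
    - [0,-1,0,0,0,0,0.6]
    - [0,-1,0,0,0,0,0.6]

```text
t: 11.32
eef_pos: [0.542, -0.1005, 0.2242]
ee_rot: [3.139, 0.002, 2.59]
force: [5.4, 9.7, -5.4]
width: 0.0421
```

```bash
python3 st.py
```

```text
11.32 s 24.8 lat -0.7 z 224.2 yaw 148.39 F along 11.1 lat 0.5 z -5.4 0.042057289174052305
```

Contact with the cleat: the force along the panel jumped from 6 to 11 N at TCP s = 24.8. I'll hold briefly, then return under grip to nearly blade-in. That allows a safe release before the push with the fingertip.

drive_tool:
  moves:
    - [0,0,0,0,0,0,0.6]
    - [0,0,0,0,0,0,0.6]
    - [0,10,0,0,0,0,0.6]
    - [0,22,0,0,0,0,0.6]
    - [0,34,0,0,0,0,0.6]
    - [0,46,0,0,0,0,0.6]
    - [0,58,0,0,0,0,0.6]
    - [0,70,0,0,0,0,0.6]
    - [0,82,0,0,0,0,0.6]
    - [0,94,0,0,0,0,0.6]
    - [0,102,0,0,0,0,0.6]
    - [0,102,0,0,0,0,0.6]
  grip_force: 22

```text
t: 12.82
eef_pos: [0.5951, -0.0138, 0.2242]
ee_rot: [3.14, 0.001, 2.59]
force: [1.9, 5.4, 2.3]
width: 0.0416
```

```bash
python3 st.py
```

```text
12.82 s 126.5 lat -0.3 z 224.2 yaw 148.4 F along 5.6 lat 1.2 z 2.3 0.04163369479414302
```

drive_tool:
  moves:
    - [0,0,0,0,0,0,0]
    - [0,0,0,0,0,0,-0.5]
    - [0,0,0,0,0,0,-1]
    - [0,0,0,0,0,0,-1]
    - [0,0,-40,0,0,0,-1]
    - [0,0,-90,0,0,0,-1]
    - [0,0,-110,0,0,0,-1]
    - [0,0,-110,0,0,0,-1]

```text
t: 13.82
eef_pos: [0.5948, -0.0149, 0.336]
ee_rot: [3.139, 0.003, 2.589]
force: [-0.1, -1.2, 0.2]
width: 0.0878
```

```bash
python3 st.py
python3 - <<'E'
from h import *
snap('wrist','w5');snap('scene','s5')
P=np.load('pics/w5.npz')['P'];z=P[...,2]; o=np.array([528.4,-121.3]);d=np.radians(58.3);u=np.array([np.cos(d),np.sin(d)]);n=np.array([-u[1],u[0]])
for f in('w5','s5'):
    P=np.load(f'pics/{f}.npz')['P'].reshape(-1,3);S=(P[:,:2]*1000-o)@u;L=(P[:,:2]*1000-o)@n;Z=P[:,2]*1000
    for lo,hi in((40,56),(56,70),(70,90)):
        m=(Z>lo)&(Z<hi)&(S>60)&(S<200)&(abs(L)<40)
        r=cv2.minAreaRect(np.c_[S,L][m].astype(np.float32));print(f,lo,m.sum(),np.round(S[m].min(),1),np.round(S[m].max(),1),L[m].min().round(1),L[m].max().round(1),r)
E
cat > mk.py <<'E'
import cv2,numpy as np
a=cv2.imread('pics/w5.png');b=cv2.imread('pics/s5.png')[170:260,190:310];b=cv2.resize(b,(512,384),interpolation=cv2.INTER_CUBIC)
cv2.imwrite('pics/m5.png',cv2.resize(np.hstack([a,b]),(800,300)))
E
python3 mk.py
```

```text
13.82 s 125.4 lat -0.5 z 336.0 yaw 148.35 F along -1.1 lat -0.5 z 0.2 0.0877763736786562
w5 40 204 95.3 175.6 -20.6 19.7 ((135.46267700195312, -0.5315227508544922), (40.275943756103516, 80.34600067138672), 89.89968872070312)
w5 56 506 96.0 161.9 -21.5 21.1 ((128.9505615234375, -0.19948387145996094), (65.86941528320312, 42.15999984741211), 0.46849682927131653)
w5 70 3119 101.2 161.6 -21.4 20.7 ((131.41107177734375, -0.37851524353027344), (60.32419204711914, 42.06040954589844), 0.22846896946430206)
s5 40 183 98.4 177.3 -22.5 17.6 ((142.08059692382812, -12.769672393798828), (82.2197036743164, 33.15761184692383), 28.319189071655273)
s5 56 135 99.6 165.7 -22.6 16.1 ((133.25660705566406, -7.151374816894531), (70.11534118652344, 34.5785026550293), 10.47784423828125)
s5 70 439 103.5 165.0 -23.0 21.9 ((134.2685089111328, -0.43555641174316406), (44.89656448364258, 61.26442337036133), 89.16224670410156)
```

View pics/m5.png

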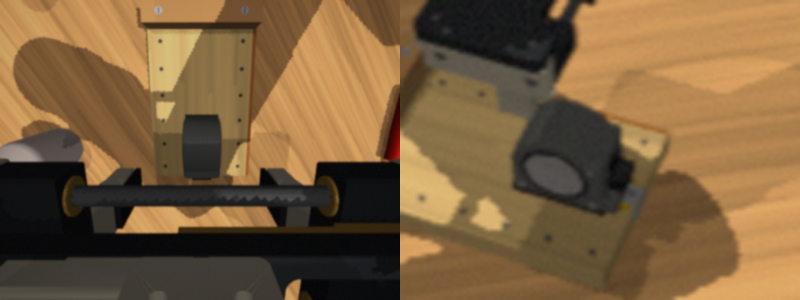

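Tape released and standing: front at s ≈ 162, lateral about −0.4, hook at the end. The right half of the picture shows the tab and hook at (625,175) and (630,205). I'll close the fingers and bring them down in front of the case, just above the tab.

drive_tool:
  moves:
    - [0,25,0,0,0,0,0]
    - [0,51,0,0,0,0,1]
    - [0,51,0,0,0,0,1]
    - [0,51,30,0,0,0,1]
    - [0,51,70,0,0,0,1]
    - [0,51,95,0,0,0,1]
    - [0,51,102,0,0,0,1]
    - [0,51,102,0,0,0,1]
  grip_force: 15

```text
t: 14.92
eef_pos: [0.6215, 0.0288, 0.2318]
ee_rot: [-3.141, -0.0, 2.59]
force: [0.3, 0.2, 0.8]
width: 0.0133
```

```bash
python3 st.py;python3 - <<'E'
from h import *
snap('scene','s6')
E
python3 up.py s6 s6c 190 170 310 260
```

```text
14.93 s 176.6 lat -0.3 z 231.8 yaw 148.38 F along 0.4 lat -0.2 z 0.8 0.013266943285880925
```

View pics/s6c.png

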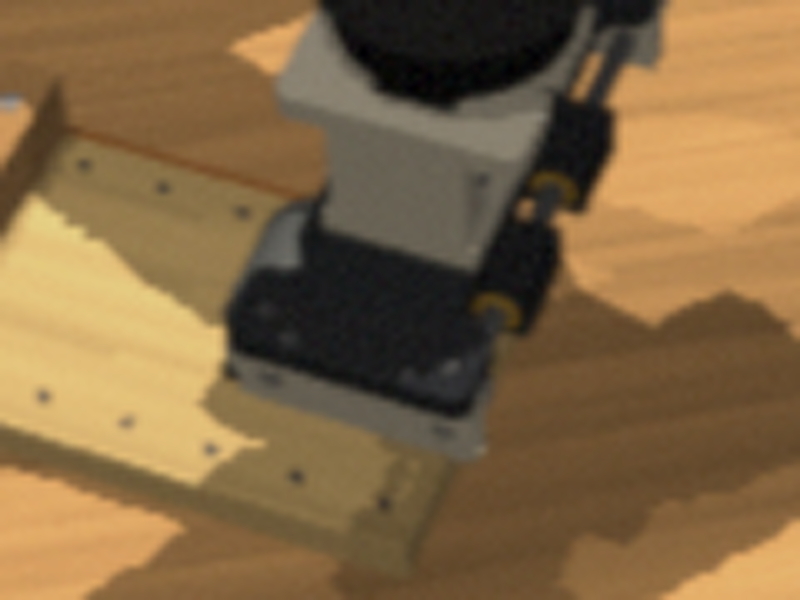

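The gripper hides the tab here, so I'll feel for it. Tips are about 6 mm above the tab; now easing onto the front face.

drive_tool:
  moves:
    - [0,0,0,0,0,0,1]
    - [0,-1.5,3,0,0,0,1]
    - [0,-3,4,0,0,0,1]
    - [0,-4,4,0,0,0,1]
    - [0,-5,4,0,0,0,1]
    - [0,-6,4,0,0,0,1]

```text
t: 15.72
eef_pos: [0.6192, 0.0248, 0.2288]
ee_rot: [3.137, 0.002, 2.59]
force: [2.7, 7.2, -0.4]
width: 0.0001
```

```bash
python3 st.py
```

```text
15.72 s 172.1 lat -0.5 z 228.8 yaw 148.39 F along 7.5 lat 1.5 z -0.4 0.0001350239055573868
```

drive_tool:
  moves:
    - [0,0,1,0,0,0,1]
    - [0,0,2,0,0,0,1]
    - [0,0,2.7,0,0,0,1]
    - [0,0,2.7,0,0,0,1]

```text
t: 16.23
eef_pos: [0.6196, 0.0246, 0.2267]
ee_rot: [3.137, 0.004, 2.59]
force: [2.7, 5.6, 3.3]
width: 0.0002
```

```bash
python3 st.py
```

```text
16.23 s 172.1 lat -0.9 z 226.7 yaw 148.41 F along 6.2 lat 0.7 z 3.3 0.0002433269396482878
```

drive_tool:
  moves:
    - [0,-2,0,0,0,0,1]
    - [0,-5,0,0,0,0,1]
    - [0,-9,0,0,0,0,1]
    - [0,-13,0,0,0,0,1]
    - [0,-17,0,0,0,0,1]
    - [0,-20,0,0,0,0,1]
    - [0,-20,0,0,0,0,1]

```text
t: 17.1
eef_pos: [0.6092, 0.0076, 0.2267]
ee_rot: [3.137, 0.004, 2.59]
force: [3.8, 6.8, 2.7]
width: 0.0003
```

```bash
python3 st.py;python3 - <<'E'
from h import *
snap('scene','s7');snap('wrist','w7')
o=np.array([528.4,-121.3]);d=np.radians(58.3);u=np.array([np.cos(d),np.sin(d)]);n=np.array([-u[1],u[0]])
P=np.load('pics/w7.npz')['P'].reshape(-1,3);S=(P[:,:2]*1000-o)@u;L=(P[:,:2]*1000-o)@n;Z=P[:,2]*1000
for k in range(64,160,6):
    m=(S>k)&(S<k+6)&(abs(L)<18)&(Z>25)&(Z<95)
    if m.sum()>5: print(k,m.sum(),np.median(Z[m]).round(1))
for lo,hi in((25,60),(60,72),(72,95)):
    m=(Z>lo)&(Z<hi)&(S>20)&(S<150)&(abs(L)<30)
    if m.sum()>5: print(lo,m.sum(),S[m].min(),S[m].max(),L[m].min(),L[m].max(),Z[m].max())
E
```

```text
17.1 s 152.2 lat -1.0 z 226.7 yaw 148.41 F along 7.8 lat 0.4 z 2.7 0.0002533234883700857
70 147 57.1
76 942 66.8
82 1200 74.3
88 1206 78.9
94 1269 81.4
100 1211 82.9
106 1145 83.2
112 1044 82.3
118 887 80.4
124 708 77.1
130 244 71.7
136 216 71.1
142 211 69.8
148 159 94.1
154 178 94.1
25 220 75.06585967994532 77.16220351007132 -20.933402323935834 19.253405874494177 59.97701032622338
60 1668 76.28087915761206 149.23510536339955 -21.851640094262216 19.91734802553148 71.99983482558734
72 9871 82.03387690865846 149.99006545658332 -22.08414624389198 20.290250859753296 94.97518123017471
```

The case slides upright: its top is at z 83 and its back at s ≈ 75. Continuing.

drive_tool:
  moves:
    - [0,-3,0,0,0,0,1]
    - [0,-8,0,0,0,0,1]
    - [0,-15,0,0,0,0,1]
    - [0,-22,0,0,0,0,1]
    - [0,-29,0,0,0,0,1]
    - [0,-36,0,0,0,0,1]
    - [0,-43,0,0,0,0,1]
    - [0,-50,0,0,0,0,1]
    - [0,-57,0,0,0,0,1]
    - [0,-64,0,0,0,0,1]
    - [0,-69,0,0,0,0,1]
    - [0,-72,0,0,0,0,1]

```text
t: 18.7
eef_pos: [0.5717, -0.0537, 0.2267]
ee_rot: [3.137, 0.004, 2.59]
force: [3.9, 8.3, 2.6]
width: 0.0005
```

```bash
python3 st.py;python3 - <<'E'
from h import *
snap('wrist','w8')
o=np.array([528.4,-121.3]);d=np.radians(58.3);u=np.array([np.cos(d),np.sin(d)]);n=np.array([-u[1],u[0]])
P=np.load('pics/w8.npz')['P'].reshape(-1,3);S=(P[:,:2]*1000-o)@u;L=(P[:,:2]*1000-o)@n;Z=P[:,2]*1000
for k in range(-12,66,6):
    m=(S>k)&(S<k+6)&(abs(L)<18)&(Z>25)&(Z<95)
    if m.sum()>5: print(k,m.sum(),np.median(Z[m]).round(1))
for a,b in((-22,-12),(-5,5),(12,22)):
    m=(Z>57)&(Z<72)&(S>-10)&(S<40)&(L>a)&(L<b); print(a,S[m].min(),np.percentile(S[m],3))
m=(Z>46)&(Z<54)&(S<10)&(S>-40)&(abs(L)>25); print('cleat front',np.percentile(S[m],97),S[m].max())
E
```

```text
18.7 s 80.3 lat -1.3 z 226.7 yaw 148.41 F along 9.2 lat 1.1 z 2.6 0.0005305633124011203
-12 1261 49.2
-6 9 46.9
0 380 59.9
6 1106 69.4
12 1164 75.8
18 1263 79.7
24 1251 82.1
30 1190 83.0
36 1097 83.2
42 1027 81.8
48 819 79.4
54 525 76.3
60 260 71.5
-22 3.87415665149495 3.938011854238554
-5 3.3907618436361644 3.8840893859825902
12 3.336703242673301 3.8576321180363244
cleat front -6.460656094178452 -5.840286968645404
```

drive_tool:
  moves:
    - [0,-1.5,0,0,0,0,1]
    - [0,-3,0,0,0,0,1]
    - [0,-4.5,0,0,0,0,1]
    - [0,-6,0,0,0,0,1]
    - [0,-7,0,0,0,0,1]
    - [0,-7.5,0,0,0,0,1]
    - [0,-7.5,0,0,0,0,1]

```text
t: 19.62
eef_pos: [0.5679, -0.0599, 0.2267]
ee_rot: [3.137, 0.004, 2.59]
force: [4.1, 8.6, 2.0]
width: 0.0004
```

```bash
python3 st.py
```

```text
19.62 s 73.0 lat -1.3 z 226.7 yaw 148.42 F along 9.5 lat 1.0 z 2.0 0.0004215223420446795
```

drive_tool:
  moves:
    - [0,-0.5,0,0,0,0,1]
    - [0,-1,0,0,0,0,1]
    - [0,-1.5,0,0,0,0,1]
    - [0,-1.5,0,0,0,0,1]

```text
t: 20.12
eef_pos: [0.5671, -0.0612, 0.2267]
ee_rot: [3.137, 0.005, 2.59]
force: [3.6, 9.5, 2.7]
width: 0.0006
```

```bash
python3 st.py
```

```text
20.12 s 71.5 lat -1.4 z 226.7 yaw 148.42 F along 10.0 lat 2.0 z 2.7 0.0005767053231224839
```

drive_tool:
  moves:
    - [0,-0.5,0,0,0,0,1]
    - [0,-1,0,0,0,0,1]
    - [0,-1,0,0,0,0,1]

```text
t: 20.5
eef_pos: [0.567, -0.0614, 0.2268]
ee_rot: [3.135, 0.005, 2.59]
force: [5.1, 12.2, 1.6]
width: 0.0006
```

```bash
python3 st.py
```

```text
20.5 s 71.2 lat -1.3 z 226.8 yaw 148.42 F along 13.1 lat 2.1 z 1.6 0.0005768562433409661
```

Butted: the force along the panel rose from 10 to 13 N at s = 71.2. Now pressing the lock down in small steps.

drive_tool:
  moves:
    - [0,0,1,0,0,0,1]
    - [0,0,2,0,0,0,1]
    - [0,0,3,0,0,0,1]
    - [0,0,3,0,0,0,1]

```text
t: 21.0
eef_pos: [0.5674, -0.0616, 0.2248]
ee_rot: [3.135, 0.006, 2.591]
force: [3.4, 11.0, 8.8]
width: 0.0004
```

```bash
python3 st.py
```

```text
21.0 s 71.3 lat -1.8 z 224.8 yaw 148.46 F along 11.2 lat 3.0 z 8.8 0.00038368176070586427
```

drive_tool:
  moves:
    - [0,-0.2,1,0,0,0,1]
    - [0,-0.2,2,0,0,0,1]
    - [0,-0.2,3,0,0,0,1]
    - [0,-0.2,3,0,0,0,1]

```text
t: 21.5
eef_pos: [0.5675, -0.0617, 0.2221]
ee_rot: [3.135, 0.007, 2.591]
force: [4.1, 11.7, 10.2]
width: 0.0003
```

```bash
python3 st.py
```

```text
21.5 s 71.3 lat -1.9 z 222.1 yaw 148.47 F along 12.2 lat 2.6 z 10.2 0.0002941067359829237
```

drive_tool:
  moves:
    - [0,0,1,0,0,0,1]
    - [0,0,2,0,0,0,1]
    - [0,0,2,0,0,0,1]

```text
t: 21.88
eef_pos: [0.5676, -0.0617, 0.2201]
ee_rot: [3.135, 0.007, 2.591]
force: [4.7, 10.3, 10.4]
width: 0.0003
```

```bash
python3 st.py
```

```text
21.88 s 71.3 lat -2.0 z 220.1 yaw 148.47 F along 11.2 lat 1.4 z 10.4 0.0003374166514947764
```

drive_tool:
  moves:
    - [0,0,0.6,0,0,0,1]
    - [0,0,1.2,0,0,0,1]
    - [0,0,1.2,0,0,0,1]

```text
t: 22.25
eef_pos: [0.5676, -0.0617, 0.219]
ee_rot: [3.135, 0.007, 2.591]
force: [3.1, 10.3, 12.4]
width: 0.0005
```

```bash
python3 st.py
```

```text
22.25 s 71.3 lat -2.0 z 219.0 yaw 148.47 F along 10.4 lat 2.8 z 12.4 0.00046522713504528336
```

Force is rising into the braking zone (12.4 N). Continuing by half millimetres to the stop.

drive_tool:
  moves:
    - [0,-0.2,0.4,0,0,0,1]
    - [0,-0.2,0.8,0,0,0,1]
    - [0,-0.2,0.8,0,0,0,1]

```text
t: 22.62
eef_pos: [0.5675, -0.0618, 0.2185]
ee_rot: [3.134, 0.007, 2.591]
force: [1.7, 13.0, 13.9]
width: 0.0003
```

```bash
python3 st.py
```

```text
22.62 s 71.2 lat -2.0 z 218.5 yaw 148.48 F along 12.0 lat 5.4 z 13.9 0.0003253803168165184
```

drive_tool:
  moves:
    - [0,0,0.3,0,0,0,1]
    - [0,0,0.6,0,0,0,1]
    - [0,0,0.6,0,0,0,1]

```text
t: 23.0
eef_pos: [0.5675, -0.0618, 0.2182]
ee_rot: [3.134, 0.007, 2.592]
force: [2.2, 12.5, 17.1]
width: 0.0002
```

```bash
python3 st.py
```

```text
23.0 s 71.2 lat -2.0 z 218.2 yaw 148.48 F along 11.8 lat 4.7 z 17.1 0.0002474010270954297
```

drive_tool:
  moves:
    - [0,0,0.2,0,0,0,1]
    - [0,0,0.4,0,0,0,1]
    - [0,0,0.4,0,0,0,1]

```text
t: 23.38
eef_pos: [0.5675, -0.0618, 0.2181]
ee_rot: [3.134, 0.008, 2.592]
force: [0.8, 13.4, 20.3]
width: 0.0009
```

```bash
python3 st.py
```

```text
23.38 s 71.2 lat -2.0 z 218.1 yaw 148.49 F along 11.8 lat 6.3 z 20.3 0.0009193565715348581
```

At the stop: 3 N more gave only 0.1 mm. Easing off, down-force first, then away.

drive_tool:
  moves:
    - [0,0,-1,0,0,0,1]
    - [0,0.6,-1.6,0,0,0,1]
    - [0,1.5,-2.2,0,0,0,1]
    - [0,3,-4,0,0,0,1]
    - [0,6,-10,0,0,0,1]
    - [0,15,-40,0,0,0,1]
    - [0,15,-90,0,0,0,1]
    - [0,15,-130,0,0,0,1]
    - [0,15,-130,0,0,0,1]

```text
t: 24.5
eef_pos: [0.5726, -0.0511, 0.348]
ee_rot: [3.138, 0.004, 2.589]
force: [-0.4, 0.8, 0.1]
width: 0.0002
```

```bash
python3 st.py;python3 - <<'E'
from h import *
snap('wrist','w9');snap('scene','s9');snap('top','t9')
o=np.array([528.4,-121.3]);d=np.radians(58.3);u=np.array([np.cos(d),np.sin(d)]);n=np.array([-u[1],u[0]])
P=np.load('pics/w9.npz')['P'].reshape(-1,3);S=(P[:,:2]*1000-o)@u;L=(P[:,:2]*1000-o)@n;Z=P[:,2]*1000
for k in range(-12,72,6):
    m=(S>k)&(S<k+6)&(abs(L)<18)&(Z>25)&(Z<95)
    if m.sum()>5: print(k,m.sum(),np.median(Z[m]).round(1))
m=(Z>58)&(Z<90)&(S>-15)&(S<90)&(abs(L)<40); print(cv2.minAreaRect(np.c_[S,L][m].astype(np.float32)),S[m].min(),S[m].max())
for hi in((56,60),(60,66),(66,72)):
  for a,b in((-22,-12),(-5,5),(12,22)):
    m=(Z>hi[0])&(Z<hi[1])&(S>-12)&(S<30)&(L>a)&(L<b)
    if m.sum(): print(hi,a,S[m].min().round(1))
m=(Z>46)&(Z<54)&(S<10)&(S>-40)&(abs(L)>25); print('cleat front',np.percentile(S[m],97),S[m].max())
w=cv2.imread('pics/w9.png');b=cv2.imread('pics/s9.png')[160:270,160:306];b=cv2.resize(b,(512,384),interpolation=cv2.INTER_CUBIC)
cv2.imwrite('pics/m9.png',cv2.resize(np.hstack([w,b]),(800,300)))
E
```

```text
24.5 s 82.9 lat -0.7 z 348.0 yaw 148.36 F along 0.5 lat 0.7 z 0.1 0.00016660718090415
-12 252 49.5
-6 276 65.5
0 302 73.4
6 304 78.2
12 354 80.9
18 310 82.7
24 347 83.2
30 300 82.5
36 301 80.9
42 292 77.6
48 249 72.2
54 251 71.3
60 71 69.0
66 126 39.5
((28.387752532958984, -1.2109222412109375), (66.5672836303711, 42.41492462158203), 0.1442030966281891) -4.897845758465275 61.688398953878895
(56, 60) -22 -5.0
(56, 60) -5 -5.9
(56, 60) 12 -5.0
(60, 66) -22 -3.8
(60, 66) -5 -4.7
(60, 66) 12 -4.8
(66, 72) -22 -1.8
(66, 72) -5 -2.6
(66, 72) 12 -2.7
cleat front -6.604923652280337 -6.254262125885061
```

View pics/m9.png

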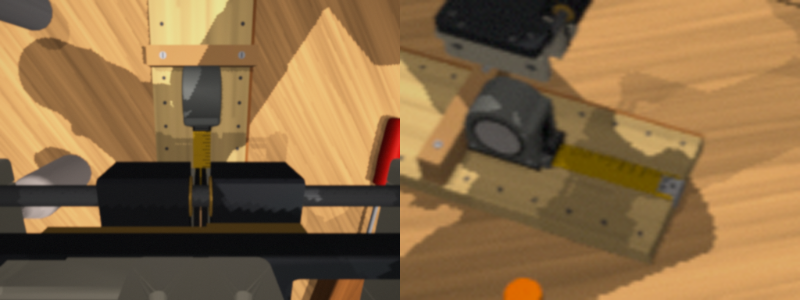

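The final picture shows the case against the cleat at (195,65), and the blade out with its hook on the panel's end at (670,187). The tab top measures z = 39.5 mm against 40 expected when locked, so I'm handing in.

```bash
python3 -c "
from station import *
print(job_done())"
```

```text
the job is handed in; nothing more can be done
None
```

The tape now stands on the panel with its hook over the free end, its back against the cleat and the thumb lock fully down. I handed the job in at about 24.5 s of the 58 s allowed; it reports no verdict, so the result below rests on my own checks.

**What I did:**
- I lifted the tape off the offcut, hooked it over the panel's free end and drew it back to the cleat under grip. Contact showed as the force along the panel rising from 6 to 11 N.
- I took it back to nearly blade-in and released it there, because letting go at the cleat would have let the spring snap it forward.
- I then pushed the case back with the closed fingertips, just above the tab, until it butted again at about 13 N total.
- With the fingertips still there, I pressed the lock to its stop and backed off. Total downward force on the fingers peaked at about 20 N.

**Last checks (after letting go):**
- **Lock:** the tab's upper side was at z ≈ 39.5 mm, against 40 expected when locked.
- **Back against the cleat:** the case stayed within about 0.5 mm of where it butted.
- **Standing and squareness:** the top was at z ≈ 83 mm, so the case was not tipped, and its yaw to the panel was about 0.1°.
- **Hook:** it looked seated on the end in the picture, but I did not measure its gap.
- **Robot:** the force reading was near zero, with the fingers well clear.

No check failed or disagreed. I did not measure the other items afterwards, but the arm felt no unexpected contact.

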